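Set a cookie on the domed stand and hold its spring carriage at the camera mark

ROBOT

A 6-joint arm with a two-finger parallel gripper is mounted at the origin on the work surface. World frame = base frame: x ahead of the robot, y to its left, z up, the work surface at z = 0. Lengths are in m, angles in rad, forces in N, time in s.
With the tool pointing down it reaches from about 0.275 to 0.975 m from the base axis. Payload 8.4 kg.
Tool frame: the origin (TCP) lies midway between the tips of the shut fingers; the grasp point (between the pads) lies 19 mm behind it (grip_point_offset is the distance from the TCP to the grasp point, in m); z points along the fingers, y is the line along which they close (so a half turn about z gives the same grasp; the last joint's range is limited). The gripper opens to 92 mm and grips with 3 to 60 N. Pads are 20 mm wide; open, the fingers measure 128 mm over their backs; the gripper's body (75 mm by 189 mm) begins 69 mm behind the grasp point.
Start: joints at [1.204, 0.353, 1.633, -0, 1.155, -0.002], TCP at [0.223, 0.584, 0.215] pointing down, gripper open.
Joint ranges: [-2.63, 2.63], [-0.92, 2.1], [0.06, 2.66], [-1.3, 4.44], [0, 2.69], [-3.02, 3.02]. Speed limits (rad/s): [2.22, 2.22, 2.79, 3.14, 3.14, 3.14].

INTERFACE

Orientations are given as [roll, pitch, yaw] about the fixed x, y, z axes, in that order (R = Rz(yaw) Ry(pitch) Rx(roll)).
In Python, from workcell import * gives the robot as it stands.
- The arm moves only by the shell command python3 -m inch 'ROWS' [OPENING] [FORCE]. ROWS is JSON, a list of rows, each a list of 6 numbers: the shift along the tool's x, y, z in m, then the turn, a rotation vector about the tool's x, y, z in degrees. In form: [[dx, dy, dz, wx, wy, wz], ...]. A call has 1 to 20 rows; each row is the pose to reach, as a shift and turn from the pose commanded when the call began, along the tool's axes at that moment; what a row does not reach only later rows make up. A row lasts 1/12 s, in which the tool goes at most 41.7 mm and 7.16 degrees, less where a joint would pass 70% of its speed; a pose out of reach is approached as far as the arm can. A call with a gripper value outside its range is refused whole. OPENING is the opening, from 0 (shut) to 1 (fully open), set as the call begins (- or left out, the last holds). The fingers move at their own pace and stop on an object; FORCE is the grip in N (left out, the last holds). Time passes only in rows, so rows that repeat a pose let the fingers close. It gives the time, the measured TCP pose, the force, the opening and the grip force at its end, in the units of the state.
- get_obs(): the state, without advancing time (a new reading comes with each control period).
- capture(name): name is "scene" or "top" or "wrist"; returns a dict with "img" (384x512x3 uint8, red, green, blue), "depth" (384x512 float32, m along the optical axis (not along the pixel's ray), 0 where there is no reading), "intrinsics" (3x3 intrinsics, pixels), "pose" (4x4, takes a point from camera to world coordinates). Camera axes: x right, y up, looking along -z (the intrinsics and any distortion apply to the point x, -y, -z); pixel columns grow to the right and rows downward; lengths in m; the calibration is good to about 2 mm. A picture is of the moment at which its call begins.
- hand_in(): hands the job in; it is judged then, once.
Trained networks look in a picture, given as the dict that the camera call returned (one of the last four; its "shot" number tells which), for a name from the list of things; names that differ only in an ending like _2 or _b are one class to them, and where a whole thing is asked for, a point or a joint stands for the part that bears it (a point fixed in the world has none). Each returns a list of dicts, best first, with "score" (0 to 1); they miss things now and then, are a little off and sometimes report something else, mostly with a low value. They report only what shows in the picture. A call takes as long as a camera call. They do not tell look-alikes from the thing itself.
- find_in(picture, target): "box" ([left, top, width, height] in pixels, round what is visible of it).
- masks_of(picture, target): "pixels" (384x512 bool, what is visible of it) and "box" ([left, top, width, height] in pixels, round what is visible of it).
- mark_of(picture, target): "location" ([column, row] in pixels: a listed point, or the origin of a listed thing).
The state is a dict: "time": time; "joints": joint angles; "joint_vel": joint speeds; "joint_efforts": joint torques, N m; "tool_pos": TCP position; "ee_rot": TCP orientation; "wrist_force": force on the tool from outside, world axes, zero at the start; "ft_torque": the same for the moment, N m; "width": opening from 0.0 (shut) to 1.0 (fully open); "gripper_force": force on a finger pad.
Only numpy, scipy, OpenCV 4.12 (cv2) and the standard library are available. Lean on these libraries where they do the work, as an engineer would, in place of code of your own. Each camera call takes 0.05 s, during which the arm holds its last target. There are 200 camera calls.

TASK

For a shape check, take the round flower cookie from the tray and balance it level, right side up, on top of the black dome while the spring carriage is at rest; let go of it. Then pull the carriage by its blue post until the red pointer lines up with the green mark in front of the camera, and keep it there: it springs back if released, so finish while still holding the post, with the cookie still balanced on the dome. Leave the other sweets and everything else on the counter where they are.

Things in the scene. Friction and masses are not known exactly. Their poses are not given: they have to be found in the camera images.
- cookie: hard round honey cookie, amber brown, flower edge: 53 mm across, 16 mm thick, about 45 g. It lies flat on the tray's floor (floor 5 mm above the counter) among the other sweets, which lie at least 90 mm away centre to centre. Origin: centre of its underside; z up.
- tray: dark wooden tray, 250 x 230 mm, fixed, floor 5 mm thick, walls 5 mm thick, rim 16 mm above the counter. Four sweets lie in it, one near the middle of each quarter, the cookie in any of them. Origin: centre of its underside; x along the 250 mm side.
- station: the check station, fixed to the counter: aluminium base 150 x 340 x 12 mm with two rails along its y. Origin: centre of its underside. The carriage slides out along the station's -y (to the right, as seen from the robot).
- carriage: white carriage plate, 100 x 205 mm, its top 34 mm above the counter, carrying the dome, the blue post and the red pointer. Origin: at counter height below the plate's middle; axes as the station's; at rest its y is 60 mm in the station's axes, and it slides out by up to 115 mm along the station's -y. A spring pulls it back: about 2.7 N at rest, rising by 0.6 N for each 10 mm.
- dome_top (a point): topmost point, 85 mm above the counter, of the black rubber dome on the carriage: a 90 mm wide half ball (radius 45 mm) that moves with the carriage
- handle_top (a point): centre of the top of the blue upright round post on the carriage: 22 mm in diameter, 58 mm tall, from 34 to 92 mm above the counter, 130 mm from the dome's axis on the pull-out (-y) side. It can be pinched from above and drawn along.
- pointer (a point): point on the top, 5 mm short of the end, of the red pointer: a 10 mm wide bar that sticks 21 mm out of the carriage's far (+x) edge at the same y as the dome's axis; top at 34 mm above the counter. Axes as the station's.
- camera: small grey camera with a dark lens on a dark foot, 36 mm wide, 105 mm tall, fixed, beyond the station's +x side, its lens 175 mm from the carriage's centre line and facing it. Origin: at counter height on the carriage's centre line, straight in front of the lens; axes as the station's.
- mark (a point): point on top of the green mark, 12 mm in from its near end: a 10 mm wide, 94 mm long bar from the camera's stand towards the carriage, as high as the red pointer, whose tip just clears it. This point lies 20 mm farther along the station's x than the pointer. The pointer lines up when both have the same y in the station's axes, 55 to 100 mm out from rest. Axes as the station's.
- bar_white: cream rice bar with a paper band, 32 x 66 x 22 mm, lying in the tray. To be left alone. Origin: centre of its underside.
- bar_green: green rice bar with a paper band, 32 x 66 x 22 mm, lying in the tray. To be left alone. Origin: centre of its underside.
- block_pink: pink rice sweet, 40 x 40 x 24 mm, lying in the tray. To be left alone. Origin: centre of its underside.
- syrup_a: bottle of pale rice syrup, 72 mm across, 210 mm tall, standing on the right of the counter. To be left alone.
- syrup_b: bottle of pale rice syrup, 72 mm across, 210 mm tall, the other one. To be left alone.
- gift_box: open white paper gift box, 200 x 150 x 45 mm, on the left of the counter. To be left alone.
Things that resemble listed ones, but are neither listed nor needed, are in the scene too. What is meant by the cookie is not purple, and is the larger of those in its own colour. What is shaped like the camera but yellow is not meant.

How it is judged:
On the way:
1. the cookie is balanced on the dome, let go of, with the carriage at rest (horizontal distance between cookie and dome_top below 0.014 m and z of cookie in the frame of dome_top between -0.006 and 0.008 m and angle between cookie's own z axis and vertical below 0.3 rad and contact force between cookie and carriage above 0.1 N and contact force between cookie and the fingers below 0.05 N and y of pointer in the frame of station above 0.095 m and linear speed of cookie below 0.03 m/s), for 0.3 s.
At the end, for the whole second after the job is handed in: The fingers hold the blue post (more than 1 N) with the red pointer within 6 mm of the green mark and the carriage still, and the cookie, untouched by the fingers, sits still on the dome: its middle within 14 mm of the dome's top, tilted less than 0.3 rad (horizontal distance between cookie and dome_top below 0.014 m and z of cookie in the frame of dome_top between -0.006 and 0.008 m and angle between cookie's own z axis and vertical below 0.3 rad and contact force between cookie and carriage above 0.1 N and contact force between cookie and the fingers below 0.05 N and y of pointer in the frame of mark between -0.006 and 0.006 m and linear speed of carriage below 0.01 m/s and contact force between carriage and the fingers above 1 N and linear speed of cookie below 0.03 m/s); the arm keeps its last pose, push and grip.
It fails at once if another sweet, a bottle or the gift box is moved by more than 25 mm (distance of any of bar_white, bar_green, block_pink, syrup_a, syrup_b, gift_box from where it was at the start of the episode above 0.025 m).
It also fails if it takes over 64 s, if anything falls off the work surface, if the arm or the gripper's body presses on something with over 40 N, if the wrist force passes 120 N, or if a joint passes its speed limit or range.

## Working session

There is one attempt and no reset: what is moved stays moved. The work goes in short steps, Python scripts to look and compute and a shell command to move; the robot and the scene stay as the last step left them, time stands still between calls to the robot, and variables do not carry over. Pictures are saved under pics/ and viewed, at most 10 in all, crops included, and the job is handed in when it is done.

```bash
mkdir -p pics; ls
cat > h.py <<'E'
from workcell import *
import numpy as np, cv2
def save(p,name,crop=None,scale=1):
    im=p["img"][:,:,::-1]
    if crop: x,y,w,h=crop; im=im[y:y+h,x:x+w]
    cv2.imwrite("pics/"+name,cv2.resize(im,None,fx=scale,fy=scale,interpolation=cv2.INTER_CUBIC))
def ray(p,u,v):
    K=p["intrinsics"]; T=p["pose"]
    d=np.array([(u-K[0,2])/K[0,0],-(v-K[1,2])/K[1,1],-1.])
    return T[:3,3],T[:3,:3]@d
def at_z(p,u,v,z):
    o,d=ray(p,u,v); return o+d*(z-o[2])/d[2]
def at_d(p,u,v):
    o,d=ray(p,u,v); return o+d*p["depth"][int(round(v)),int(round(u))]
E
python3 - <<'E'
from h import *
a=capture("scene");b=capture("top")
im=np.hstack([a["img"],b["img"]]);
save(a,"s.png",scale=1.5);save(b,"t.png",scale=1.5)
np.savez("t0.npz",**{k:b[k] for k in("img","depth","intrinsics","pose")})
for n in["cookie","dome_top","handle_top","pointer","mark","camera","station","carriage","tray"]:
    print(n,[(np.round(m["location"],1),round(m["score"],2)) for m in mark_of(b,n)][:4])
E
```

```text
pics
cookie [(array([291.9, 189.7]), 0.67), (array([325.4, 215.8]), 0.53), (array([333.4, 180.3]), 0.5)]
dome_top [(array([171.2, 161.6]), 0.68)]
handle_top [(array([213.9, 155.3]), 0.66), (array([168.8, 161.6]), 0.52)]
pointer [(array([176. , 146.1]), 0.82)]
mark [(array([198.7, 139.8]), 0.64), (array([190.3, 244.3]), 0.61)]
camera []
station [(array([208.6, 164.9]), 0.83), (array([173.6, 147.4]), 0.16)]
carriage [(array([192.5, 163.2]), 0.58), (array([335.8, 180.6]), 0.48)]
tray [(array([348.4, 163.8]), 0.89)]
```

View pics/t.png

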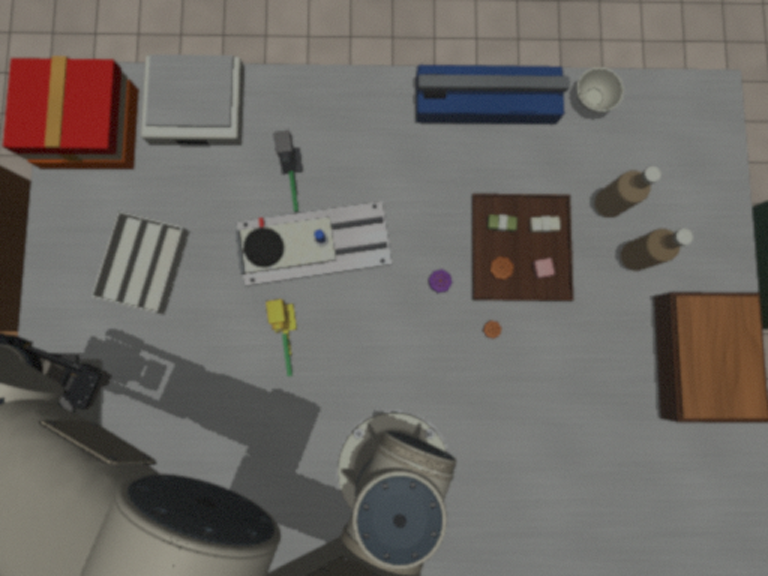

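View pics/s.png

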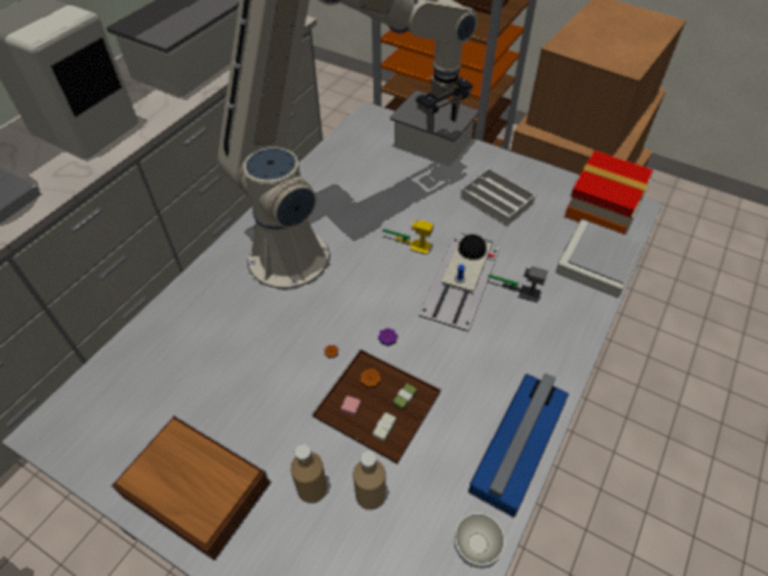

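The top picture (768 wide, so divide by 1.5) shows three possible cookies: the purple flower at (293,187), the small amber flower outside the tray at (328,219), and the larger amber one in the tray at (335,178). I choose the one in the tray. The grey camera is at (190,95) with its green mark at (197,130). The yellow look-alike at (188,212) is not meant.

Run:
```python
from h import *
b=dict(np.load("t0.npz"))
save(b,"c.png",(150,110,240,120),3.3)
hsv=cv2.cvtColor(b["img"],cv2.COLOR_RGB2HSV)
def comps(lo,hi,z,amin=6,box=(150,110,390,230)):
    m=cv2.inRange(hsv,lo,hi); k=np.zeros_like(m); k[box[1]:box[3],box[0]:box[2]]=1
    n,l,s,c=cv2.connectedComponentsWithStats(m*k)
    for i in range(1,n):
        if s[i,4]>=amin: print(s[i],c[i].round(1),at_z(b,*c[i],z).round(4))
print("amber");comps((5,120,60),(18,255,255),.021)
print("blue");comps((105,120,40),(125,255,255),.092)
print("red");comps((0,150,80),(4,255,255),.034,3,(150,130,260,170));comps((172,120,80),(179,255,255),.034,3,(150,130,260,170))
print("green");comps((45,120,40),(85,255,255),.034,6,(150,100,230,150))
print("black");comps((0,0,0),(179,255,45),.06,200)
print("K",b["intrinsics"],b["pose"].round(3))
o=get_obs();print(o["time"],o["tool_pos"],o["ee_rot"])
```

```text
amber
[346 133   6   5  10] [348.1 134.9] [ 0.6025 -0.2973  0.021 ]
[348 138   3   3   6] [349.  138.7] [ 0.589 -0.3    0.021]
[345 143   6   4  12] [347.7 144.8] [ 0.5674 -0.2948  0.021 ]
[343 150  26  46 352] [353.6 171.1] [ 0.4749 -0.3128  0.021 ]
[332 155   4   4   7] [333.7 156.4] [ 0.5258 -0.2454  0.021 ]
[372 155   4   4   6] [373.5 156.3] [ 0.527  -0.3834  0.021 ]
[325 157  20  39 354] [333.9 176.9] [ 0.4544 -0.2446  0.021 ]
[372 162   7  21  55] [374.6 171.3] [ 0.4744 -0.3852  0.021 ]
[318 168   7  12  27] [320.7 173.1] [ 0.4671 -0.1994  0.021 ]
[358 185  10   5  15] [362.5 187.1] [ 0.4197 -0.3417  0.021 ]
[336 190   4   7  14] [337.7 192.6] [ 0.4003 -0.2563  0.021 ]
[356 193   6   6  14] [358.4 195.4] [ 0.3908 -0.3269  0.021 ]
[351 195   4   3   7] [352.7 196.1] [ 0.3883 -0.3073  0.021 ]
[323 215  11  10  82] [327.8 219.3] [ 0.3094 -0.2206  0.021 ]
blue
[210 154   6   6  24] [212.5 156.5] [0.5069 0.1633 0.092 ]
red
[174 146   1   5   5] [174. 148.] [0.5485 0.3011 0.034 ]
green
black
[163 153  25  24 468] [175.4 164.5] [0.4862 0.2888 0.06  ]
K [[360.76550235   0.         259.7337008 ]
 [  0.         360.76550235 193.68099668]
 [  0.           0.           1.        ]] [[ 0.003  0.993 -0.12   0.249]
 [-1.     0.005  0.016  0.029]
 [ 0.017  0.119  0.993  1.236]
 [ 0.     0.     0.     1.   ]]
0.55 [0.22297088 0.58387114 0.21457852] [-3.14157856e+00 -3.19049314e-06  2.77676928e+00]
```

View pics/c.png

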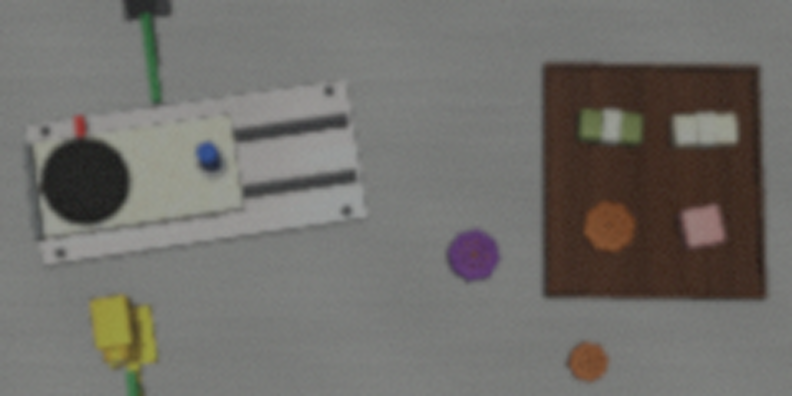

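The crop confirms the choice: the large amber flower is in the tray at crop (610,226), which is px (334.8,178.5). That puts it at about (0.449,-0.248). The purple flower and the small amber one are outside the tray. Next I move above it, turned to the station's axes (about 8.5°).

```bash
python3 -m inch '[[-0.508,-0.696,0,0,0,-29],[-0.508,-0.696,0,0,0,-29],[-0.508,-0.696,0,0,0,-29],[-0.508,-0.696,0,0,0,-29],[-0.508,-0.696,0,0,0,-29],[-0.508,-0.696,0,0,0,-29],[-0.508,-0.696,0,0,0,-29],[-0.508,-0.696,0,0,0,-29],[-0.508,-0.696,0,0,0,-29],[-0.508,-0.696,0,0,0,-29],[-0.508,-0.696,0,0,0,-29],[-0.508,-0.696,0,0,0,-29],[-0.508,-0.696,0,0,0,-29],[-0.508,-0.696,0,0,0,-29],[-0.508,-0.696,0,0,0,-29],[-0.508,-0.696,0,0,0,-29],[-0.508,-0.696,0,0,0,-29],[-0.508,-0.696,0,0,0,-29],[-0.508,-0.696,0,0,0,-29],[-0.508,-0.696,0,0,0,-29]]' 0.75 15
cat >> h.py <<'E'
def totool(p):
    from scipy.spatial.transform import Rotation as R
    o=get_obs(); return R.from_euler("xyz",o["ee_rot"]).as_matrix().T@(np.array(p)-o["tool_pos"])
E
python3 - <<'E'
from h import *
print(totool([.449,-.248,.215]).round(4), get_obs()["time"])
E
```

```text
time: 2.22
tool_pos: [0.4419, -0.2226, 0.2148]
ee_rot: [-3.141, 0.001, -3.001]
wrist_force: [0.7, 1.0, -0.2]
width: 0.748
gripper_force: 0.0
[-0.0035 -0.0261 -0.0002] 2.2167
```

```bash
python3 -m inch '[[-0.002,-0.013,0,0,0,0],[-0.004,-0.026,0,0,0,0],[-0.004,-0.026,0,0,0,0],[-0.004,-0.026,0,0,0,0]]'
python3 - <<'E'
from h import *
w=capture("wrist"); save(w,"w1.png",scale=1.4)
print(w["pose"].round(3))
for n in["cookie"]:
  for m in masks_of(w,n)[:3]:
    px=m["pixels"]; ys,xs=np.nonzero(px)
    c=cv2.minEnclosingCircle(np.c_[xs,ys].astype(np.float32))
    g=at_z(w,xs.mean(),ys.mean(),.021); g2=at_z(w,*c[0],.021)
    print(m["score"],m["box"],px.sum(),g.round(4),g2.round(4),c[1],at_d(w,xs.mean(),ys.mean()).round(4),totool(g2).round(4))
o=get_obs();print(o["tool_pos"],o["ee_rot"])
E
```

```text
time: 2.55
tool_pos: [0.449, -0.2446, 0.2143]
ee_rot: [3.141, -0.001, -3.001]
wrist_force: [-0.3, 0.9, 0.9]
width: 0.749
gripper_force: 0.0
[[-0.139 -0.958 -0.25   0.379]
 [ 0.99  -0.135 -0.036 -0.257]
 [ 0.001 -0.253  0.967  0.383]
 [ 0.     0.     0.     1.   ]]
0.86 [236.5, 152.4, 45.2, 46.3] 1765 [ 0.4479 -0.2482  0.021 ] [ 0.448  -0.2481  0.021 ] 24.793033599853516 [ 0.4483 -0.2481  0.0192] [ 0.0015 -0.0043  0.1935]
0.85 [278.0, 18.1, 42.7, 44.8] 1334 [ 0.312  -0.2267  0.021 ] [ 0.3118 -0.2277  0.021 ] 22.203702926635742 [ 0.3102 -0.2259  0.0113] [0.1334 0.0353 0.1936]
0.68 [361.4, 139.7, 46.2, 47.7] 1880 [ 0.4182 -0.1128  0.021 ] [ 0.4179 -0.1131  0.021 ] 26.2774658203125 [ 0.4187 -0.1107  0.0158] [0.0121 0.1336 0.1936]
[ 0.44899379 -0.24381089  0.21450734] [ 3.14084229e+00 -4.53282951e-04 -2.99917705e+00]
```

View pics/w1.png

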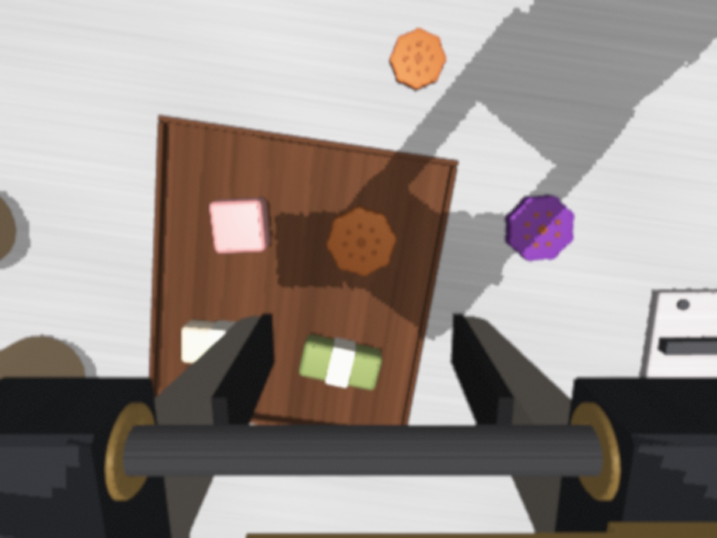

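The wrist view shows the cookie at about px (258,173) with the fingers clear on both sides, and it measures (0.448,-0.248). I go down.

```bash
python3 -m inch '[[0.001,0,0.03,0,0,0],[0.001,0,0.06,0,0,0],[0.001,0,0.09,0,0,0],[0.001,0,0.12,0,0,0],[0.001,0,0.15,0,0,0],[0.001,0,0.165,0,0,0],[0.001,0,0.17,0,0,0],[0.001,0,0.17,0,0,0],[0.001,0,0.17,0,0,0],[0.001,0,0.17,0,0,0]]'
python3 - <<'E'
from h import *
print(totool([.448,-.248,.0065]).round(4))
E
```

```text
time: 3.48
tool_pos: [0.4494, -0.2456, 0.046]
ee_rot: [-3.14, 0.002, -3.0]
wrist_force: [0.4, -0.8, -0.8]
width: 0.75
gripper_force: 0.0
[ 0.0018 -0.0021  0.0395]
```

```bash
python3 -m inch '[[0.001,-0.001,0.015,0,0,0],[0.002,-0.002,0.03,0,0,0],[0.002,-0.002,0.036,0,0,0],[0.002,-0.002,0.038,0,0,0],[0.002,-0.002,0.038,0,0,0],[0.002,-0.002,0.038,0,0,0]]'
python3 -m inch '[[0,0,0,0,0,0],[0,0,0,0,0,0],[0,0,0,0,0,0],[0,0,0,0,0,0],[0,0,0,0,0,0],[0,0,0,0,0,0],[0,0,0,0,0,0],[0,0,0,0,0,0]]' 0.3 20
```

```text
time: 3.98
tool_pos: [0.4473, -0.248, 0.0074]
ee_rot: [-3.141, 0.001, -3.0]
wrist_force: [0.5, -0.0, 0.4]
width: 0.746
gripper_force: 0.0
time: 4.65
tool_pos: [0.4471, -0.2479, 0.0071]
ee_rot: [-3.141, 0.001, -3.0]
wrist_force: [-0.8, 0.5, 5.8]
width: 0.557
gripper_force: 20.0
```

```bash
python3 -m inch '[[0,0,-0.01,0,0,0],[0,0,-0.03,0,0,0],[0,0,-0.06,0,0,0],[0,0,-0.1,0,0,0],[-0.01,0.03,-0.14,0,0,0],[-0.02,0.06,-0.18,0,0,0],[-0.03,0.1,-0.2,0,0,0],[-0.03,0.14,-0.22,0,0,0],[-0.04,0.18,-0.23,0,0,0],[-0.05,0.22,-0.24,0,0,0],[-0.06,0.26,-0.25,0,0,0],[-0.07,0.3,-0.26,0,0,0],[-0.08,0.34,-0.27,0,0,0],[-0.08,0.38,-0.28,0,0,0],[-0.09,0.42,-0.28,0,0,0],[-0.1,0.46,-0.28,0,0,0],[-0.11,0.5,-0.28,0,0,0],[-0.114,0.526,-0.28,0,0,0],[-0.114,0.526,-0.28,0,0,0],[-0.114,0.526,-0.28,0,0,0]]'
python3 -m inch '[[0,0,0,0,0,0],[0,0,0,0,0,0],[0,0,0,0,0,0],[0,0,0,0,0,0]]'
python3 - <<'E'
from h import *
w=capture("wrist"); save(w,"w2.png",scale=1.4)
np.savez("w2.npz",**{k:w[k] for k in("img","depth","intrinsics","pose")})
for n,z in[("dome_top",.085),("handle_top",.092),("pointer",.034),("mark",.034),("station",0.012)]:
  for m in mark_of(w,n)[:2]:
    g=at_z(w,*m["location"],z); print(n,round(m["score"],2),np.round(m["location"],1),g.round(4),totool(g).round(4))
# dome sphere fit from depth
K=w["intrinsics"];T=w["pose"];d=w["depth"]
for m in masks_of(w,"dome_top")[:1]:
    print(m["box"])
    v,u=np.nonzero(cv2.erode(m["pixels"].astype(np.uint8),np.ones((5,5)))); dd=d[v,u]; ok=dd>0
    P=np.c_[(u-K[0,2])/K[0,0]*dd,-(v-K[1,2])/K[1,1]*dd,-dd][ok]@T[:3,:3].T+T[:3,3]
    P=P[P[:,2]>.05]
    from scipy.optimize import least_squares
    r=least_squares(lambda c:np.linalg.norm(P-np.r_[c[:2],c[2]],axis=1)-.045,[P[:,0].mean(),P[:,1].mean(),.04],loss="soft_l1",f_scale=.002)
    print("sphere",r.x.round(4),np.abs(r.fun).mean(),P[:,2].max(),len(P),totool(r.x).round(4))
E
```

```text
time: 6.32
tool_pos: [0.485, 0.2913, 0.2866]
ee_rot: [3.141, -0.0, -2.997]
wrist_force: [-0.7, -1.2, -0.9]
width: 0.559
gripper_force: 20.0
time: 6.65
tool_pos: [0.4856, 0.2875, 0.2868]
ee_rot: [-3.141, 0.0, -3.002]
wrist_force: [-0.2, 0.2, 0.1]
width: 0.561
gripper_force: 20.0
dome_top 0.66 [265.6 175.6] [0.4898 0.2935 0.085 ] [-0.0048  0.0049  0.2018]
handle_top 0.79 [145.6 177.8] [0.5092 0.1621 0.092 ] [-0.0056 -0.1281  0.1948]
pointer 0.68 [144.7 178.1] [0.5246 0.143  0.034 ] [-0.0183 -0.1494  0.2527]
station 0.68 [184.4 163.2] [0.5027 0.1874 0.012 ] [-0.0027 -0.1027  0.2747]
[141.3, 125.9, 159.8, 77.5]
sphere [0.4899 0.2899 0.0387] 0.00949542302061439 0.09286223914736069 4112 [-0.0044  0.0005  0.2479]
```

View pics/w2.png

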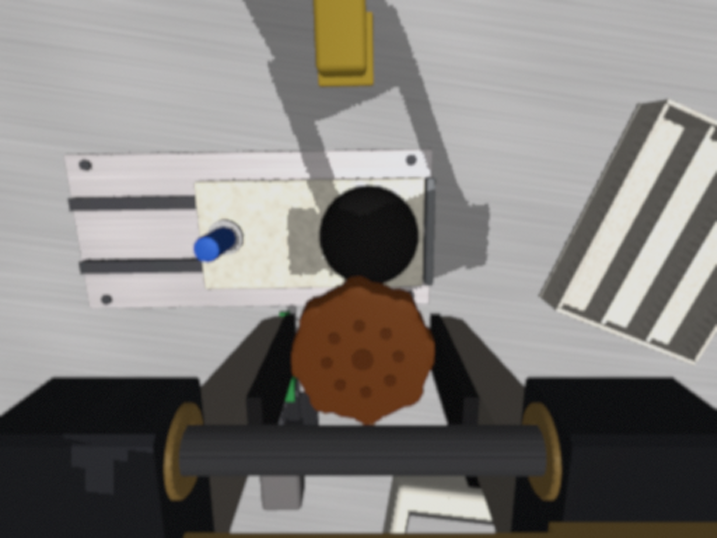

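The held cookie is at px (258,252), level in the fingers. The dome is at (264,166), the post at (148,177), and the green mark at about (208,277) is half hidden. I refine the dome's centre and the cookie's place in the hand.

Run:
```python
from h import *
from scipy.optimize import least_squares
w=dict(np.load("w2.npz")); K=w["intrinsics"];T=w["pose"];d=w["depth"]
hsv=cv2.cvtColor(w["img"],cv2.COLOR_RGB2HSV)
m=cv2.inRange(hsv,(0,0,0),(179,255,60)); m[:130]=0;m[197:]=0;m[:,:222]=0;m[:,300:]=0
m=cv2.erode(m,np.ones((3,3)))
v,u=np.nonzero(m);dd=d[v,u]
P=np.c_[(u-K[0,2])/K[0,0]*dd,-(v-K[1,2])/K[1,1]*dd,-dd]@T[:3,:3].T+T[:3,3]
P=P[(dd>0)&(P[:,2]>.052)&(P[:,2]<.1)]
r=least_squares(lambda c:np.linalg.norm(P-c,axis=1)-.045,[.49,.29,.04],loss="soft_l1",f_scale=.002)
print("dome",r.x.round(4),np.abs(r.fun).mean(),len(P),totool(r.x).round(4))
a=cv2.inRange(hsv,(3,120,30),(18,255,255));a[:190]=0;a[305:]=0;a[:,:200]=0;a[:,320:]=0
v,u=np.nonzero(a);dd=d[v,u];(cx,cy),rad=cv2.minEnclosingCircle(np.c_[u,v].astype(np.float32))
P=np.c_[(u-K[0,2])/K[0,0]*dd,-(v-K[1,2])/K[1,1]*dd,-dd]@T[:3,:3].T+T[:3,3]
ok=(dd>0)&(P[:,2]>.27); print("cookie",np.median(P[ok],0).round(4),(P[ok].min(0)),P[ok].max(0)); top=P[P[:,2]>np.median(P[ok,2])-.003]
c,rr=cv2.minEnclosingCircle(top[:,:2].astype(np.float32)); print(c,rr,totool([*c,.3]).round(4))
zt=np.median(P[ok,2]);A=np.c_[top[:,:2],np.ones(len(top))];print("plane",np.linalg.lstsq(A,top[:,2],rcond=None)[0])
o=get_obs();print(o["tool_pos"])
```

```text
dome [0.4897 0.291  0.0385] 0.00046840944893437343 3370 [-0.0044  0.0016  0.2481]
cookie [0.4853 0.2848 0.2994] [0.45902458 0.25912175 0.28530243] [0.51473389 0.31172659 0.38719683]
(0.46516507863998413, 0.2835543751716614) 0.050365738570690155 [ 0.0209 -0.0023 -0.0134]
plane [-0.25866974 -0.0362705   0.43626711]
[0.48555724 0.28881939 0.28662881]
```

```bash
python3 -m inch '[[-0.002,0.002,0.02,0,0,0],[-0.005,0.004,0.05,0,0,0],[-0.005,0.004,0.08,0,0,0],[-0.005,0.004,0.11,0,0,0],[-0.005,0.004,0.14,0,0,0],[-0.005,0.004,0.16,0,0,0],[-0.005,0.004,0.17,0,0,0],[-0.005,0.004,0.175,0,0,0],[-0.005,0.004,0.175,0,0,0],[-0.005,0.004,0.175,0,0,0],[-0.005,0.004,0.175,0,0,0],[-0.005,0.004,0.175,0,0,0]]'
python3 - <<'E'
from h import *
w=capture("wrist");s=capture("scene"); 
im=np.hstack([cv2.resize(w["img"][100:384,100:420],None,fx=1.25,fy=1.25),cv2.resize(s["img"][130:201,270:350],(400,355),interpolation=cv2.INTER_CUBIC)])
cv2.imwrite("pics/w3.png",im[:,:,::-1])
o=get_obs();print(o["tool_pos"],o["wrist_force"])
E
```

```text
time: 8.0
tool_pos: [0.4907, 0.2941, 0.1129]
ee_rot: [3.141, 0.002, -3.0]
wrist_force: [-0.3, 0.4, -0.5]
width: 0.559
gripper_force: 20.0
[0.49038406 0.29401602 0.11257097] [-0.05388481 -0.09060345 -0.20162685]
```

View pics/w3.png

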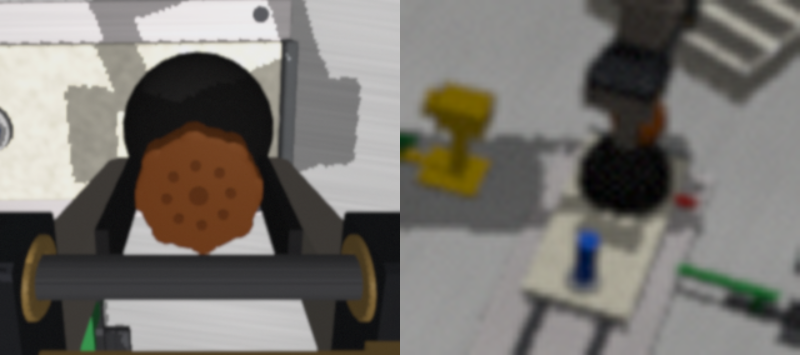

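The cookie is centred over the dome sideways (column 199 against 198). I lower it slowly.

```bash
python3 -m inch '[[0,0,0.006,0,0,0],[0,0,0.012,0,0,0],[0,0,0.018,0,0,0],[0,0,0.021,0,0,0],[0,0,0.023,0,0,0],[0,0,0.024,0,0,0],[0,0,0.025,0,0,0],[0,0,0.025,0,0,0],[0,0,0.025,0,0,0],[0,0,0.025,0,0,0]]'
```

```text
time: 8.93
tool_pos: [0.4897, 0.2935, 0.0869]
ee_rot: [-3.141, -0.0, -3.0]
wrist_force: [-2.5, -1.9, 4.9]
width: 0.558
gripper_force: 20.0
```

```bash
python3 -m inch '[[0,0,-0.0005,0,0,0],[0,0,-0.0005,0,0,0],[0,0,-0.0005,0,0,0],[0,0,-0.0005,0,0,0]]' - 5
python3 -m inch '[[0,0,0,0,0,0],[0,0,0,0,0,0],[0,0,0,0,0,0],[0,0,0,0,0,0],[0,0,0,0,0,0],[0,0,0,0,0,0]]' 0.72
python3 - <<'E'
from h import *
w=capture("wrist");s=capture("scene"); 
im=np.hstack([cv2.resize(w["img"][100:384,100:420],None,fx=1.25,fy=1.25),cv2.resize(s["img"][130:201,270:350],(400,355),interpolation=cv2.INTER_CUBIC)])
cv2.imwrite("pics/w4.png",im[:,:,::-1])
E
```

```text
time: 9.27
tool_pos: [0.49, 0.2938, 0.087]
ee_rot: [3.142, 0.0, -3.0]
wrist_force: [-0.3, 0.7, -0.7]
width: 0.564
gripper_force: 5.0
time: 9.77
tool_pos: [0.4899, 0.2937, 0.0871]
ee_rot: [3.142, 0.0, -3.0]
wrist_force: [-0.6, -0.1, -0.1]
width: 0.718
gripper_force: 0.0
```

View pics/w4.png

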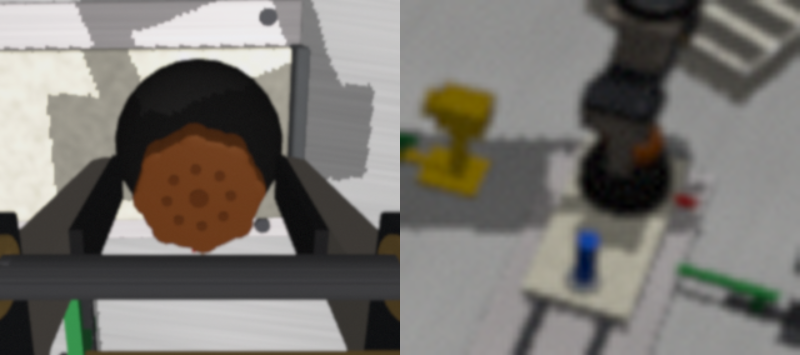

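The cookie sits level between the open fingers and on the dome. I lift straight up and check the tilt.

```bash
python3 -m inch '[[0,0,-0.005,0,0,0],[0,0,-0.012,0,0,0],[0,0,-0.022,0,0,0],[0,0,-0.04,0,0,0],[0,0,-0.07,0,0,0],[0,0,-0.1,0,0,0],[0,0,-0.13,0,0,0],[0,0,-0.16,0,0,0],[0,0,-0.19,0,0,0],[0,0,-0.2,0,0,0],[0,0,-0.2,0,0,0],[0,0,-0.2,0,0,0],[0,0,-0.2,0,0,0]]'
cat > m.py <<'E'
from h import *
from scipy.optimize import least_squares
def measure(w):
    K=w["intrinsics"];T=w["pose"];d=w["depth"]
    hsv=cv2.cvtColor(w["img"],cv2.COLOR_RGB2HSV)
    V,U=np.mgrid[:384,:512]
    P=np.dstack([(U-K[0,2])/K[0,0]*d,-(V-K[1,2])/K[1,1]*d,-d])@T[:3,:3].T+T[:3,3]
    a=(cv2.inRange(hsv,(3,120,30),(18,255,255))>0)&(P[...,2]>.09)&(P[...,2]<.115)&(d>0)
    n,l,s,c=cv2.connectedComponentsWithStats(a.astype(np.uint8)); i=1+s[1:,4].argmax(); Q=P[l==i]
    q=least_squares(lambda k:Q@[-k[0],-k[1],1]-k[2],[0,0,.1],loss="soft_l1",f_scale=.001).x
    Q=Q[np.abs(Q@[-q[0],-q[1],1]-q[2])<.003]
    cc,rr=cv2.minEnclosingCircle(Q[:,:2].astype(np.float32))
    print("cookie",np.round(cc,4),rr,Q.mean(0).round(4),"slopes",q[:2].round(3))
    k=(cv2.inRange(hsv,(0,0,0),(179,255,60))>0)&(P[...,2]>.045)&(P[...,2]<.09)&(d>0)&(np.linalg.norm(P[...,:2]-cc,axis=2)<.05)
    Q=P[k]; r=least_squares(lambda c:np.linalg.norm(Q-c,axis=1)-.045,[*cc,.04],loss="soft_l1",f_scale=.002)
    print("dome",r.x.round(4),len(Q))
E
python3 - <<'E'
from m import *
w=capture("wrist"); save(w,"w5.png",scale=1.2); measure(w)
o=get_obs();print(o["tool_pos"])
for n,z in[("handle_top",.092),("pointer",.034),("mark",.034)]:
  for m in mark_of(w,n)[:2]:
    g=at_z(w,*m["location"],z); print(n,round(m["score"],2),np.round(m["location"],1),g.round(4),totool(g).round(4))
E
```

```text
time: 10.95
tool_pos: [0.489, 0.2932, 0.2854]
ee_rot: [-3.141, -0.002, -3.0]
wrist_force: [0.5, -0.3, -0.5]
width: 0.719
gripper_force: 0.0
cookie [0.4931 0.2914] 0.02741144225001335 [0.4924 0.2914 0.0995] slopes [-0.061 -0.009]
dome [0.4896 0.291  0.0385] 2012
[0.48897707 0.29314287 0.28516931]
handle_top 0.74 [139.7 175.5] [0.5104 0.1615 0.092 ] [-0.0031 -0.1332  0.1933]
pointer 0.57 [266.2 214.8] [0.5544 0.3097 0.034 ] [-0.0676  0.0074  0.2511]
mark 0.94 [199.  229.9] [0.5878 0.2243 0.034 ] [-0.0883 -0.082   0.2515]
```

View pics/w5.png

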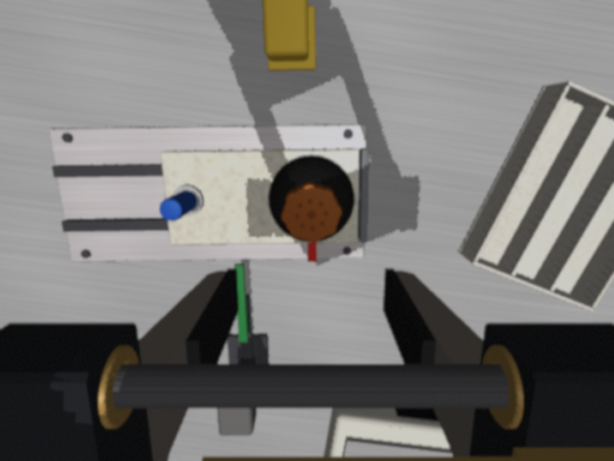

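The cookie sits on the dome, about 3 mm off centre with 0.06 rad of tilt. Pointer is at px (260,209), the green mark's near end at (200,221) and the post top at (142,174). I measure the pull distance from colours.

```bash
cat > g.py <<'E'
from h import *
def gap(w,ang=None):
    hsv=cv2.cvtColor(w["img"],cv2.COLOR_RGB2HSV)
    def big(*rs,box=(0,0,512,384)):
        m=sum(cv2.inRange(hsv,*r) for r in rs); k=np.zeros_like(m);k[box[1]:box[3],box[0]:box[2]]=1;m=m*k
        n,l,s,c=cv2.connectedComponentsWithStats(m);i=1+s[1:,4].argmax();v,u=np.nonzero(l==i);print(s[i]);return u,v
    u,v=big(((50,110,40),(80,255,255)));G=np.array([at_z(w,a,b,.034) for a,b in zip(u,v)])
    u,v=big(((0,170,60),(4,255,255)),((174,150,60),(179,255,255)));R=np.array([at_z(w,a,b,.034) for a,b in zip(u,v)])
    vx,vy,_,_=cv2.fitLine(G[:,:2].astype(np.float32),cv2.DIST_HUBER,0,.01,.01).ravel()
    if vx<0:vx,vy=-vx,-vy
    th=np.arctan2(vy,vx);print("green dir deg",np.degrees(th))
    for t in ([th] if ang is None else [th,np.radians(ang)]):
        y=np.array([-np.sin(t),np.cos(t)]);x=np.array([np.cos(t),np.sin(t)])
        g=G[:,:2]; near=g[(g@x)<(g@x).min()+.03]
        print("mark y-ptr y",(near@y).mean()-(R[:,:2]@y).mean(),"R",R.mean(0).round(4),"Gnear",near.mean(0).round(4))
E
python3 - <<'E'
from g import *
w=capture("wrist"); gap(w,9.0)
hsv=cv2.cvtColor(w["img"],cv2.COLOR_RGB2HSV)
m=cv2.inRange(hsv,(105,120,40),(125,255,255))
n,l,s,c=cv2.connectedComponentsWithStats(m);i=1+s[1:,4].argmax();print("blue",s[i],c[i])
K=w["intrinsics"];P=np.array([at_d(w,u,v) for v,u in zip(*np.nonzero(l==i))]);P=P[P[:,2]>.086];print("post top",P.mean(0),np.median(P,0),len(P),totool(P.mean(0)).round(4))
print(get_obs()["tool_pos"])
E
```

```text
[196 221  12  65 484]
[257 202   6  15  74]
green dir deg 9.198938
mark y-ptr y -0.08116020385488884 R [0.5475 0.3004 0.034 ] Gnear [0.5903 0.2251]
mark y-ptr y -0.08105472729645963 R [0.5475 0.3004 0.034 ] Gnear [0.5903 0.2251]
blue [134 160  29  23 454] [147.49339207 171.03744493]
post top [0.50861933 0.16410119 0.09025609] [0.50851788 0.16413072 0.09044195] 271 [-0.0011 -0.1306  0.1957]
[0.48948262 0.29345041 0.2858804 ]
```

```bash
python3 -m inch '[[0,-0.03,0,0,0,0],[-0.001,-0.06,0,0,0,0],[-0.001,-0.09,0,0,0,0],[-0.002,-0.115,0,0,0,0],[-0.002,-0.13,0,0,0,0],[-0.002,-0.13,0.02,0,0,0],[-0.002,-0.13,0.05,0,0,0],[-0.002,-0.13,0.08,0,0,0],[-0.002,-0.13,0.11,0,0,0],[-0.002,-0.13,0.135,0,0,0],[-0.002,-0.13,0.15,0,0,0],[-0.002,-0.13,0.15,0,0,0],[-0.002,-0.13,0.15,0,0,0],[-0.002,-0.13,0.15,0,0,0]]'
python3 - <<'E'
from h import *
w=capture("wrist"); save(w,"w6.png",scale=1.2)
print(get_obs()["tool_pos"],totool([.5095,.1645,.055]).round(4))
E
```

```text
time: 12.37
tool_pos: [0.5108, 0.1655, 0.1379]
ee_rot: [3.141, 0.001, -3.0]
wrist_force: [0.2, -0.3, 0.0]
width: 0.72
gripper_force: 0.0
[0.51108326 0.16555504 0.13830325] [ 0.0019 -0.0008  0.0833]
```

View pics/w6.png

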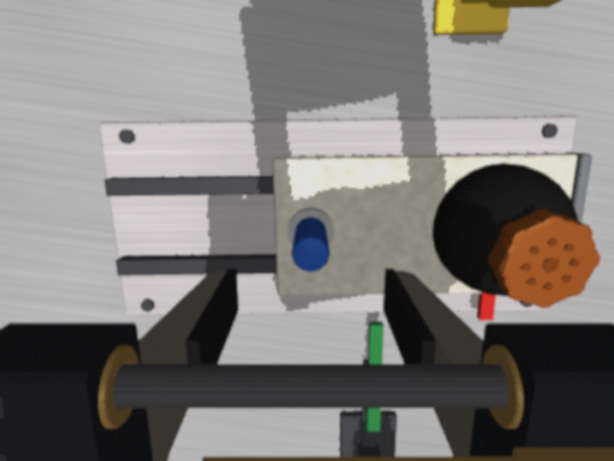

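The post is at px (259,212), centred between the fingers, and the cookie at (458,215) is untouched. I go down and grip.

```bash
python3 -m inch '[[0.001,0,0.02,0,0,0],[0.001,0,0.045,0,0,0],[0.001,0,0.07,0,0,0],[0.001,0,0.08,0,0,0],[0.001,0,0.083,0,0,0],[0.001,0,0.083,0,0,0],[0.001,0,0.083,0,0,0],[0.001,0,0.083,0,0,0]]'
python3 -m inch '[[0,0,0,0,0,0],[0,0,0,0,0,0],[0,0,0,0,0,0],[0,0,0,0,0,0],[0,0,0,0,0,0],[0,0,0,0,0,0],[0,0,0,0,0,0],[0,0,0,0,0,0],[0,0,0,0,0,0],[0,0,0,0,0,0]]' 0.1 8
python3 -m inch '[[0,0,0,0,0,0],[0,0,0,0,0,0],[0,0,0,0,0,0],[0,0,0,0,0,0]]' - 40
```

```text
time: 13.08
tool_pos: [0.5103, 0.1655, 0.0555]
ee_rot: [3.141, 0.002, -3.0]
wrist_force: [-0.4, -0.8, -1.8]
width: 0.719
gripper_force: 0.0
time: 13.92
tool_pos: [0.5091, 0.1652, 0.0541]
ee_rot: [3.142, -0.0, -3.0]
wrist_force: [0.3, 0.4, -0.9]
width: 0.235
gripper_force: 8.0
time: 14.25
tool_pos: [0.5091, 0.1652, 0.0541]
ee_rot: [3.142, -0.0, -3.0]
wrist_force: [-0.7, 1.7, -0.0]
width: 0.235
gripper_force: 40.0
```

```bash
python3 -m inch '[[0,-0.0005,0,0,0,0],[0,-0.0015,0,0,0,0],[0,-0.003,0,0,0,0],[0,-0.005,0,0,0,0],[0,-0.007,0,0,0,0],[0,-0.009,0,0,0,0],[0,-0.011,0,0,0,0],[0,-0.013,0,0,0,0],[0,-0.015,0,0,0,0],[0,-0.017,0,0,0,0],[0,-0.019,0,0,0,0],[0,-0.021,0,0,0,0],[-0.001,-0.023,0,0,0,0],[-0.001,-0.025,0,0,0,0],[-0.001,-0.027,0,0,0,0],[-0.001,-0.029,0,0,0,0],[-0.001,-0.031,0,0,0,0],[-0.001,-0.0325,0,0,0,0],[-0.001,-0.0335,0,0,0,0],[-0.001,-0.034,0,0,0,0]]'
python3 - <<'E'
from m import *
w=capture("wrist"); measure(w)
E
```

```text
time: 15.92
tool_pos: [0.5144, 0.1314, 0.0541]
ee_rot: [3.142, -0.001, -3.0]
wrist_force: [-2.9, 5.5, 1.3]
width: 0.232
gripper_force: 40.0
cookie [0.5007 0.2346] 0.012990256771445274 [0.5002 0.2321 0.094 ] slopes [ 0.189 -0.723]
dome [0.4951 0.2577 0.0389] 11061
```

Run:
```python
from h import *
w=capture("wrist");t=capture("top")
for p,nm in((w,"wrist"),(t,"top")):
  hsv=cv2.cvtColor(p["img"],cv2.COLOR_RGB2HSV)
  m=cv2.inRange(hsv,(3,120,30),(18,255,255)); n,l,s,c=cv2.connectedComponentsWithStats(m)
  for i in range(1,n):
    if s[i,4]>25: print(nm,s[i],c[i].round(1),at_z(p,*c[i],.101).round(3),at_d(p,*c[i]).round(3))
  for k in masks_of(p,"cookie")[:3]: print(nm,"net",round(k["score"],2),np.round(k["box"]))
```

```text
wrist [ 484  235   28   70 1245] [501.  274.6] [0.496 0.224 0.101] [0.499 0.231 0.093]
wrist net 0.97 [486. 237.  25.  69.]
wrist net 0.42 [217. 139. 293. 163.]
top [ 29  38  17  63 449] [36.5 68.4] [0.795 0.742 0.101] [0.779 0.721 0.136]
top [ 19  54  73  58 831] [68.9 95.2] [0.705 0.631 0.101] [0.69  0.611 0.139]
top [72 90  6 13 28] [75.5 97.5] [0.697 0.61  0.101] [0.693 0.604 0.111]
top [10 98 25  5 38] [ 21.8 101.4] [0.682 0.781 0.101] [0.68  0.777 0.107]
top [   0  114   19  115 1099] [  7.  162.5] [0.481 0.811 0.101] [ 0.562  1.083 -0.294]
top [327 150  48  49 562] [348.8 175.9] [ 0.444 -0.274  0.101] [ 0.461 -0.301  0.001]
top [174 153   9  14  81] [178.1 160. ] [0.493 0.272 0.101] [0.492 0.271 0.104]
top [371 157   9  28  69] [374.6 169.7] [ 0.465 -0.358  0.101] [ 0.483 -0.391  0.006]
top [326 159  16  15  83] [334.4 166.7] [ 0.474 -0.229  0.101] [ 0.493 -0.251  0.003]
top [317 170  17  12  49] [324.3 174.8] [ 0.447 -0.196  0.101] [ 0.464 -0.215  0.005]
top [ 448  196   64   85 4841] [479.8 238.3] [ 0.247 -0.684  0.101] [ 0.247 -0.699  0.076]
top [323 215  11  10  83] [327.8 219.2] [ 0.306 -0.204  0.101] [ 0.31  -0.223  0.008]
top net 0.75 [393. 110.  47.  34.]
top net 0.5 [286. 179.  15.  15.]
```

The hand hides part of the cookie, but the top view still shows it on the dome at z 0.104. I carry on with the remaining 47 mm, at the same gentle pace.

```bash
python3 -m inch '[[0,-0.0005,0,0,0,0],[0,-0.0015,0,0,0,0],[0,-0.003,0,0,0,0],[0,-0.005,0,0,0,0],[0,-0.007,0,0,0,0],[0,-0.009,0,0,0,0],[0,-0.011,0,0,0,0],[0,-0.013,0,0,0,0],[0,-0.015,0,0,0,0],[0,-0.017,0,0,0,0],[0,-0.019,0,0,0,0],[0,-0.021,0,0,0,0],[-0.001,-0.023,0,0,0,0],[-0.001,-0.025,0,0,0,0],[-0.001,-0.027,0,0,0,0],[-0.001,-0.029,0,0,0,0],[-0.001,-0.031,0,0,0,0],[-0.001,-0.0325,0,0,0,0],[-0.001,-0.0335,0,0,0,0],[-0.001,-0.034,0,0,0,0]]'
python3 -m inch '[[0,-0.0005,0,0,0,0],[0,-0.0015,0,0,0,0],[0,-0.003,0,0,0,0],[0,-0.005,0,0,0,0],[0,-0.007,0,0,0,0],[0,-0.009,0,0,0,0],[0,-0.011,0,0,0,0],[0,-0.012,0,0,0,0],[0,-0.013,0,0,0,0],[0,-0.0135,0,0,0,0],[0,-0.0135,0,0,0,0],[0,-0.0135,0,0,0,0]]'
python3 - <<'E'
from m import *
from g import gap
w=capture("wrist");s=capture("scene");t=capture("top")
measure(w)
for p in (w,s):
  try: gap(p,9.1)
  except Exception as e: print(e)
for p in (w,s,t):
  for n in("pointer","mark"): print(n,[(m["location"],round(m["score"],2),at_z(p,*m["location"],.034).round(4)) for m in mark_of(p,n)[:2]])
im=np.hstack([cv2.resize(w["img"][180:384],None,fx=.85,fy=.85,interpolation=cv2.INTER_AREA)[:,35:],])
im2=cv2.resize(s["img"][140:220,280:380],(400,320),interpolation=cv2.INTER_CUBIC)
im3=cv2.resize(t["img"][85:195,150:250],(352,320)[::1],interpolation=cv2.INTER_CUBIC)
top=cv2.resize(w["img"][180:384],(752,270)); 
cv2.imwrite("pics/f.png",np.vstack([top,np.hstack([im2,im3])])[:,:,::-1])
E
```

```text
time: 17.83
tool_pos: [0.5196, 0.0981, 0.054]
ee_rot: [3.141, -0.002, -3.0]
wrist_force: [-5.2, 6.0, 3.9]
width: 0.233
gripper_force: 40.0
time: 18.83
tool_pos: [0.5216, 0.0849, 0.054]
ee_rot: [3.141, -0.002, -3.0]
wrist_force: [-4.6, 7.4, 2.2]
width: 0.23
gripper_force: 40.0
cookie [0.5069 0.188 ] 0.013490747660398483 [0.5072 0.1856 0.0941] slopes [ 0.197 -0.686]
dome [0.5024 0.2114 0.039 ] 11162
[454 340  10  36 170]
[454 301   3   2   5]
green dir deg 8.586373
mark y-ptr y 0.007706171122518812 R [0.5532 0.2128 0.034 ] Gnear [0.5934 0.2266]
mark y-ptr y 0.007330939086629434 R [0.5532 0.2128 0.034 ] Gnear [0.5934 0.2266]
[327 184  18   8  28]
[382 114  47  31 784]
green dir deg 5.3584294
mark y-ptr y -0.5117601659048471 R [0.7741 0.7555 0.034 ] Gnear [0.5988 0.225 ]
mark y-ptr y -0.4960476241535623 R [0.7741 0.7555 0.034 ] Gnear [0.5988 0.225 ]
pointer []
mark [([454.5, 347.5], 0.5, array([0.5864, 0.222 , 0.034 ]))]
pointer [([324.3, 180.3], 0.6, array([0.5664, 0.2353, 0.034 ]))]
mark [([325.4, 186.6], 0.89, array([0.5859, 0.2038, 0.034 ])), ([259.9, 151.1], 0.89, array([0.2225, 0.2494, 0.034 ]))]
pointer [([198.7, 144.5], 0.78, array([0.5613, 0.2177, 0.034 ]))]
mark [([196.4, 137.2], 0.9, array([0.5867, 0.2261, 0.034 ])), ([96.6, 174.8], 0.47, array([0.4549, 0.5567, 0.034 ]))]
```

View pics/f.png

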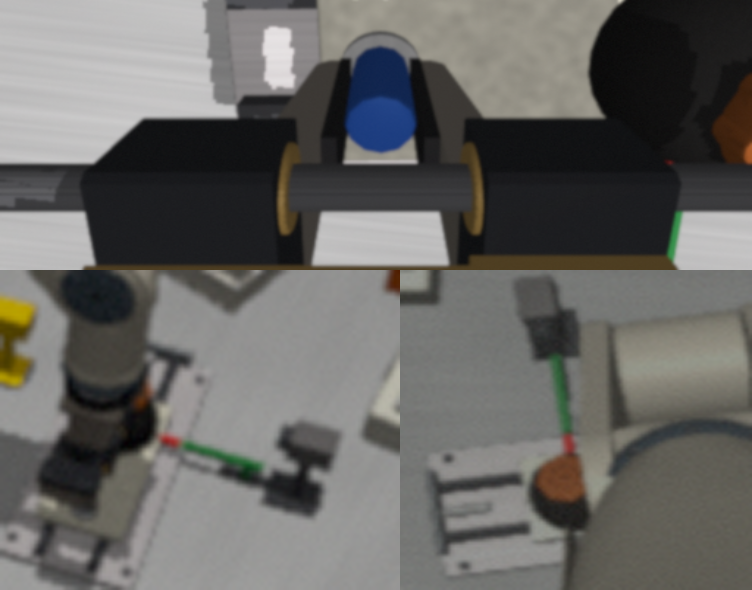

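The cookie sits on the dome and the pointer meets the mark in both the scene and top views. Encoder travel is 81.3 mm and the dome's is 80.6 mm, against the 81.1 mm needed. I do one colour check in the top view and then hand in.

Run:
```python
from h import *
t=capture("top"); I=t["img"].astype(int)[115:150,185:206]
R,G,B=I[...,0],I[...,1],I[...,2]
y=np.array([-.159,.987]);x=np.array([.987,.159])
for n,wt in(("red",R-np.maximum(G,B)),("green",G-np.maximum(R,B))):
    wt=np.where(wt>25,wt,0); v,u=np.nonzero(wt); q=wt[v,u]
    P=np.array([at_z(t,a+185,b+115,.034)[:2] for a,b in zip(u,v)])
    print(n,len(u),np.average(P@y,weights=q).round(4),np.average(P@x,weights=q).round(4))
o=get_obs();print(o["tool_pos"],o["gripper_force"],o["time"])
```

```text
red 34 0.1303 0.5871
green 54 0.129 0.652
[0.52163068 0.08495098 0.05403492] 40.00075936317444 19.3333
```

```bash
python3 -c "
from workcell import *
print(hand_in())"
```

```text
the job is handed in; nothing more can be done
None
```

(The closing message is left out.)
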